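# Third hand for clamping a wax slab

### The arm

A 6-joint arm with a two-finger parallel gripper is mounted at the origin on the work surface. World frame = base frame: x ahead of the robot, y to its left, z up, the work surface at z = 0. Lengths are in m, angles in degrees, forces in N, time in s.
With the tool pointing down it reaches from about 0.375 to 0.9 m from the base axis. Payload 3.1 kg.
Tool frame: the origin (TCP) lies at the very end of the fingers, on their centre line; the grasp point (between the pads) lies bot.hold_point_z behind it (bot.hold_point_z is the distance from the TCP to the grasp point, in m); z points along the fingers, y is the line along which they close (so a half turn about z gives the same grasp; the last joint's range is limited). The gripper opens to 87 mm and grips with 3 to 60 N. Pads are 19 mm wide; open, the fingers measure 117 mm over their backs; the gripper's body (75 mm by 190 mm) begins 51 mm behind the grasp point.
Start: joints at [-87.347, 30.224, 82.088, -0, 67.689, -10.227], TCP at [0.139, -0.609, 0.223] pointing down, gripper open.
Joint ranges: [-176.69, 176.69], [-43.24, 126.21], [12.49, 139.97], [-82, 262], [0, 151.66], [-163.58, 163.58]. Speed limits (degrees/s): [159.86, 159.86, 180, 180, 180, 180].

### API

Orientations are given as a 3x3 rotation matrix whose columns are the frame's x, y, z axes.
In Python, from rig import bot gives the robot as it stands.
- The arm moves only by the tool apply_moves, never from a script. Its argument "plan" is one flat list of numbers, 4 for each row, row after row: the shift along the world's x, y, z normalised to -1 to 1, where 1 is 0.05 m, then the turn about the world's z normalised to -1 to 1, where 1 is 10 degrees. A call has 1 to 12 rows; each row shifts and turns the commanded pose from where the row before left it; what a row does not reach is not made up. A row lasts 1/8 s, in which the tool goes at most 62.5 mm and 10.7 degrees, less where a joint would pass 70% of its speed; a pose out of reach is approached as far as the arm can. A call with a number of a shift or a turn outside -1 to 1 is refused whole. A call with a gripper value outside its range is refused whole. "grip" is the closure, from -1 (fully open) to 1 (shut), so that 0 is half open, set as the call begins (left out, the last holds). The fingers move at their own pace and stop on an object; the grip force is fixed at half the most. Time passes only in rows, so rows that do not move let the fingers close. It gives the time, the measured TCP pose, the force, the opening and the grip force at its end, in the units of the state.
- bot.read_state(): the state, without advancing time (a new reading comes with each control period).
- bot.capture(name): name is "scene" or "side" or "wrist"; returns (picture, depth): 480x640x3 uint8, red, green, blue; 480x640 float32, m along the optical axis (not along the pixel's ray), 0 where there is no reading.
- bot.camera_info(name): a dict with "vertical_fov" (degrees; the focal length in pixels is half the picture's height over the tangent of half this angle, whatever the lens; pixels are square), "cx", "cy" (the principal point, pixels), "rvec" (rotation vector, rad) and "tvec" (3), from world to camera coordinates, as OpenCV has them; the wrist camera has in their place "mount" (4x4, takes a point from camera to tool coordinates, whose origin is the TCP and whose axes are the flange's). Camera axes: x right, y down, z forward; pixel columns grow to the right and rows downward; lengths in m; the calibration is good to about 2 mm. A picture is of the moment at which its call begins: read the wrist's pose just before it. camera_info takes no time and is no camera call.
- bot.hand_in(): hands the job in; it is judged then, once.
Trained networks look in the newest picture that a camera, given by its name, has taken for a name from the list of things; names that differ only in an ending like _2 or _b are one class to them, and where a whole thing is asked for, a point or a joint stands for the part that bears it (a point fixed in the world has none). Each returns a list of dicts, best first, with "p" (0 to 1); they miss things now and then, are a little off and sometimes report something else, mostly with a low value. They report only what shows in the picture. A call takes as long as a camera call.
- bot.outline_of(camera, target): "mask" (480x640 bool, what is visible of it) and "xy" ([column, row] as shares, 0 to 1, of the picture: columns of its width, rows of its height, amid what is visible of it).
- bot.pinpoint(camera, target): "xy" ([column, row] as shares, 0 to 1, of the picture: columns of its width, rows of its height: a listed point, or the origin of a listed thing).
The state is a dict: "time_s": time; "joint_positions": joint angles; "qvel": joint speeds; "tau": joint torques, N m; "position": TCP position; "tcp_rot": TCP orientation; "force": force on the tool from outside, world axes, zero at the start; "moment": the same for the moment, N m; "opening": opening from 0.0 (shut) to 1.0 (fully open); "grasp_force": force on a finger pad.
Only numpy, scipy, OpenCV 4.12 (cv2) and the standard library are available. Lean on these libraries where they do the work, as an engineer would, in place of code of your own. Each camera call takes 0.05 s, during which the arm holds its last target. There are 200 camera calls.

### The job

Open the lid of the grey stock case right back until it rests on its stop, take out the blue wax slab and lay it flat on the plywood carving fixture, its end square against the wooden fence and centred on the pencil line in front of the toggle clamp. Then be my third hand: push it against the fence gently, with a steady force of about 10 newtons, never ramming it, and finish while still holding it there so that I can close the clamp. Leave the green slab in its place in the case and the file, scalpel and blue carving where they lie.

Things in the scene. Friction and masses are not known exactly. Their poses are not given: they have to be found in the camera images.
- case: Grey stock case with aluminium edges, fixed to the bench: 170 (x) by 212 (y) by 50 mm high without the lid, walls and floor 6 mm. Origin: centre of its underside. x points from its front (handle side) to its hinged rear, y along the hinge, z up. Its front looks roughly towards the robot. Inside lie one blue and one green wax slab, side by side along y, either one on either side.
- lid_handle (a point): Middle of the grip of the black bow handle that sticks out level from the lid's front edge: a 10 mm round bar, 72 mm of it straight, parallel to the hinge line, its centre line 40 mm out from the lid's edge (35 mm free gap), 55 mm above the bench when shut. Turns with the lid: x towards the hinge, y along the bar, z out of the lid's top face.
- lid_hinge (a point): Middle of the lid's hinge line, on the rear top edge of the case, 50 mm above the bench. Axes as the case. The handle's bar moves on a circle of radius 210 mm about it: when shut the bar is 210 mm in front of and 5 mm above the hinge line, when open it stands above it. The lid is a plate 170 by 212 by 8 mm lying on the rim.
- case_lid (a joint): Opening angle of the case's lid: 0 shut, 1.75 rad (100 degrees) resting on its stop, leaning back past upright, where it stays by its own weight. Short of upright (about 1.55) it falls shut when let go. The lid weighs 0.3 kg.
- blue_slab_center (a point): Centre of the blue wax slab, 90 (its x) by 38 (its y) by 25 mm (z), about 70 to 110 g. It lies flat on the floor of the case, its length roughly along the case's x, with at least 25 mm of free floor along each long side. Either end may go to the fence. It is rigid.
- green_slab_center (a point): Centre of the green wax slab, same size, in the other half of the case. Leave it there.
- fence: Beech fence of the fixture, 140 mm long, 22 mm thick, 20 mm tall above the board, rigid. Origin: foot of its working face, on the pencil line, level with the board's top (18 mm above the bench). x points into the fence (the way to push), y along it, z up. The slab's centre belongs 45 mm in front of it and 12.5 mm up. 4 to 18 N of push on it is right; over 40 N bruises the wax.
- fixture: Plywood carving board, 18 mm thick, screwed to the bench, carrying fence and clamp. It reaches 145 mm in front of the fence's face, 95 mm behind it, and 100 mm to either side of the pencil line. Origin: on its underside, below the pencil line, 45 mm in front of the face. Axes as the fence. A slab borne down on it drags (friction about 0.3), and that drag is lost to the fence.
- clamp: Steel toggle clamp with a red handle, fixed behind the fence in line with the pencil line, standing open: its arm points up and back, to 105 mm above the board. Its base starts 27 mm behind the fence's face. Origin: front middle of its base. Not to be moved: a person will close it.
- flat_file: Flat hand file, 285 mm long, 24 mm wooden handle towards the robot, lying on the bench between case and fixture. Leave alone.
- scalpel: Steel scalpel, 145 mm long, 4 mm thick, on the bench on the robot's side of the fixture. Leave alone.
- carving: Finished blue wax carving, oval, 75 by 32 by 16 mm, on the white card between case and fixture. Leave alone.

How it is judged (in metres and radians):
On the way:
1. the lid is open and at rest on its stop (value of joint case_lid above 1.68 rad and velocity of joint case_lid below 0.2 rad/s), for 0.2 s.
At the end, for the whole second after the job is handed in: Lid on its stop (over 1.68 rad); blue slab flat on the board (4 degrees, 3.5 mm), its end against the fence and square within 4 degrees, its middle within 10 mm of the pencil line, the fingers pressing it against the fence with 4 to 18 N all through the last second (value of joint case_lid above 1.68 rad and x of blue_slab_center in the frame of fence between -0.049 and -0.041 m and y of blue_slab_center in the frame of fence between -0.01 and 0.01 m and z of blue_slab_center in the frame of fence between 0.009 and 0.016 m and angle between the x axis of blue_slab_center and the x axis of fence, either way round below 0.07 rad and angle between blue_slab_center's own z axis and vertical below 0.07 rad and contact force between blue_slab and fence between 4 and 18 N and contact force between the fingers and blue_slab above 3 N); the arm keeps its last pose, push and grip.
It fails at once if the slab is rammed against the fence (over 40 N) (contact force between blue_slab and fence above 40 N).
It fails at once if the green slab is shifted by more than 20 mm (distance of green_slab_center from where it was at the start of the episode above 0.02 m).
It fails at once if the file is shifted by more than 20 mm (distance of flat_file from where it was at the start of the episode above 0.02 m).
It fails at once if the scalpel is shifted by more than 20 mm (distance of scalpel from where it was at the start of the episode above 0.02 m).
It fails at once if the carving is shifted by more than 20 mm (distance of carving from where it was at the start of the episode above 0.02 m).
It also fails if it takes over 72 s, if anything falls off the work surface, if the arm or the gripper's body presses on something with over 40 N, if the wrist force passes 120 N, or if a joint passes its speed limit or range.

## Working session

There is one attempt and no reset: what is moved stays moved. The work goes in short steps, Python scripts to look and compute and a tool call to move; the robot and the scene stay as the last step left them, time stands still between calls to the robot, and variables do not carry over. Pictures are saved under pics/ and viewed, at most 10 in all, crops included, and the job is handed in when it is done.

Besides the shell and the picture viewer there is one more tool, called as name(argument=value, ...) on one line, values as JSON. apply_moves: Moves the arm, as the interface text tells. Its arguments: {"type":"object","properties":{"plan":{"type":"array","items":{"type":"number"}},"grip":{"type":"number"}},"required":["plan"]}

```bash
mkdir -p pics; ls
cat > h.py <<'E'
import numpy as np, cv2
from rig import bot
def cam(n):
    i=bot.camera_info(n); f=240/np.tan(np.radians(i["vertical_fov"])/2)
    if "mount" in i:
        s=bot.read_state(); T=np.eye(4); T[:3,:3]=np.array(s["tcp_rot"]).reshape(3,3); T[:3,3]=s["position"]
        M=T@np.array(i["mount"]).reshape(4,4)
    else:
        R=cv2.Rodrigues(np.array(i["rvec"],float))[0]; M=np.eye(4); M[:3,:3]=R.T; M[:3,3]=-R.T@np.ravel(i["tvec"])
    return f,i["cx"],i["cy"],M
def cloud(n,d,c):
    f,cx,cy,M=c; v,u=np.mgrid[:480,:640]
    P=np.stack([(u-cx)/f*d,(v-cy)/f*d,d],-1)
    W=P@M[:3,:3].T+M[:3,3]; W[d<=0]=np.nan
    return W
def ray(xy,z,c):
    f,cx,cy,M=c; u,v=xy[0]*640,xy[1]*480
    r=M[:3,:3]@np.array([(u-cx)/f,(v-cy)/f,1]); return M[:3,3]+r*(z-M[2,3])/r[2]
def save(name,img): cv2.imwrite(f"pics/{name}.png",img[:,:,::-1])
E
python3 - <<'E'
from h import *
print(bot.hold_point_z, bot.read_state())
for n in ["scene","side"]:
    c=cam(n); img,d=bot.capture(n); save(n+"0",img); W=cloud(n,d,c)
    np.savez(n+"0.npz",W=W,img=img)
    for t,z in [("lid_handle",.055),("lid_hinge",.05),("fence",.018),("fixture",0),("clamp",.018),("case",0)]:
        for r in bot.pinpoint(n,t)[:1]: print(n,t,round(r["p"],2),np.round(np.array(r["xy"])*[640,480]),np.round(ray(r["xy"],z,c),4))
    for t in ["fence","lid_handle","fixture","case","flat_file","carving","scalpel"]:
        for r in bot.outline_of(n,t)[:1]:
            m=r["mask"]; w=W[m]; w=w[~np.isnan(w[:,0])]
            q=cv2.minAreaRect((w[:,:2]*1000).astype(np.float32))
            print(n,t,round(r["p"],2),m.sum(),np.round(np.median(w,0),4),q, np.round(np.percentile(w[:,2],[5,95]),3))
E
```

```text
pics
0.0187 {'time_s': 0.0, 'joint_positions': array([-8.73484565e+01,  3.02770778e+01,  8.21577834e+01, -1.37416967e-03,
        6.76886821e+01, -1.02286256e+01]), 'qvel': array([-0.00435221, -0.07561968, -0.02865687, -0.06627402,  0.02848274,
       -0.01049699]), 'tau': array([ 8.37607786e-05, -4.40039492e+01, -1.76592690e+01,  6.31551608e-02,
        5.82008378e-02, -1.70924523e-04]), 'position': array([ 0.13929338, -0.60851752,  0.22158413]), 'tcp_rot': array([[ 9.74836393e-01,  2.22921493e-01, -1.21915476e-04],
       [ 2.22921234e-01, -9.74834082e-01,  2.15290033e-03],
       [ 3.61080395e-04, -2.12590314e-03, -9.99997675e-01]]), 'force': array([ 0.71281817, -0.19797206,  1.046963  ]), 'moment': array([ 0.01649013, -0.03521   ,  0.05988694]), 'grasp_force': 0.0, 'opening': 1.002435289279455}
scene lid_handle 0.82 [431. 308.] [0.4268 0.214  0.055 ]
scene lid_hinge 0.78 [327. 385.] [0.6309 0.2452 0.05  ]
scene fence 0.65 [353. 266.] [0.4532 0.0392 0.018 ]
scene fixture 0.6 [240. 214.] [ 0.5566 -0.2399  0.    ]
scene clamp 0.85 [207. 222.] [ 0.635  -0.2244  0.018 ]
scene case 0.6
[... 1775 characters left out ...]
22, 301.972900390625), 3.3924639225006104) [0.054 0.059]
side fixture 0.78 15059 [ 0.5783 -0.2466  0.0171] ((607.1055908203125, -223.98074340820312), (301.27984619140625, 212.5625), 6.734860897064209) [0.014 0.056]
side case 0.94 6009 [0.5428 0.194  0.0568] ((533.5519409179688, 271.5691223144531), (243.53636169433594, 303.4011535644531), 9.065322875976562) [0.007 0.059]
side flat_file 0.61 1197 [0.6941 0.0169 0.0093] ((698.1705322265625, 25.233596801757812), (37.375701904296875, 288.8016662597656), 86.6945571899414) [-0.001  0.021]
side scalpel 0.62 548 [ 0.3423 -0.291   0.0024] ((334.5650329589844, -290.17889404296875), (14.52197265625, 147.3206787109375), 83.52703094482422) [-0.001  0.005]
```

View pics/scene0.png

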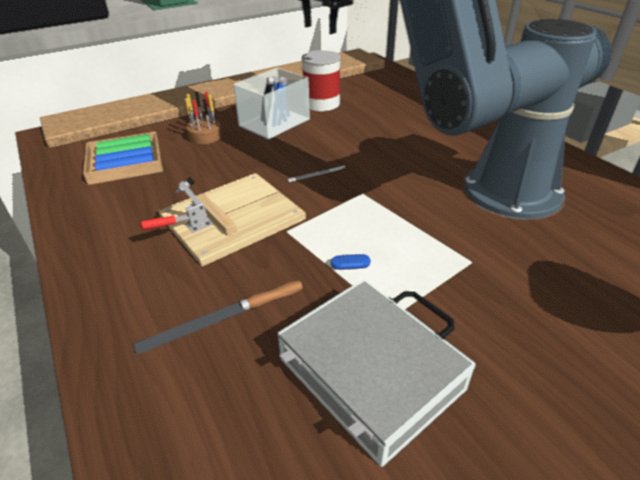

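Run:
```python
import numpy as np,cv2
for n in ["scene","side"]:
    a=np.load(n+"0.npz"); W=a["W"]; x,y,z=W[...,0],W[...,1],W[...,2]
    m=(z>.05)&(z<.066)&(x>.35)&(x<.75)&(y>.05)&(y<.4)
    m=cv2.morphologyEx(m.astype(np.uint8),cv2.MORPH_OPEN,np.ones((7,7)))>0
    print(n,"lid",m.sum(),cv2.minAreaRect((W[m][:,:2]*1000).astype(np.float32)),np.median(W[m],0))
    m=(z>.045)&(z<.07)&(x>.405)&(x<.44)&(y>.15)&(y<.30)
    w=W[m]; print("bar",len(w),w.min(0),w.max(0),np.median(w,0),cv2.minAreaRect((w[:,:2]*1000).astype(np.float32)))
    m=(z>.03)&(z<.045)&(x>.56)&(x<.68)&(y>-.34)&(y<-.12)
    print("fence",m.sum(),cv2.minAreaRect((W[m][:,:2]*1000).astype(np.float32)))
    m=(z>.012)&(z<.023)&(x>.4)&(x<.8)&(y>-.4)&(y<-.08)
    m=cv2.morphologyEx(m.astype(np.uint8),cv2.MORPH_OPEN,np.ones((5,5)))>0
    print("board",m.sum(),cv2.minAreaRect((W[m][:,:2]*1000).astype(np.float32)))
```

```text
scene lid 16911 ((538.798583984375, 230.1953887939453), (231.8948974609375, 216.9711151123047), 9.27963638305664) [0.55763169 0.25085434 0.05939718]
bar 416 [0.41789852 0.17077934 0.05190014] [0.43996622 0.26479746 0.06253056] [0.42886232 0.22171982 0.05917895] ((428.8744201660156, 217.80264282226562), (94.01490783691406, 22.05060577392578), 89.9148941040039)
fence 622 ((636.4891967773438, -226.21018981933594), (65.92059326171875, 141.29373168945312), 6.985006809234619)
board 5360 ((578.7742919921875, -232.64614868164062), (241.10154724121094, 204.23880004882812), 6.8445234298706055)
side lid 4258 ((546.4783935546875, 233.75234985351562), (181.2801513671875, 221.2636260986328), 9.620743751525879) [0.5446264  0.22073945 0.05733873]
bar 142 [0.41466025 0.16581274 0.0510241 ] [0.43906577 0.26198815 0.06101258] [0.42687065 0.21833391 0.05719929] ((426.6009826660156, 213.98194885253906), (96.17906951904297, 24.34615707397461), 89.61141967773438)
fence 1086 ((636.8981323242188, -225.51266479492188), (70.97687530517578, 140.92208862304688), 6.785196304321289)
board 12374 ((577.824462890625, -233.06399536132812), (240.46047973632812, 200.68850708007812), 6.85039758682251)
```

Scene: case at about (375,370) with its bow handle at (425,310) facing the robot, fixture at (240,220), carving at (350,262), file at (220,315). Handle ≈ (0.424, 0.2145) with yaw 9.4°; fence origin ≈ (0.6035, −0.2297) with yaw 6.85°.

apply_moves(plan=[0.62,0.72,0,0.43,0.62,0.72,0,0.43,0.62,0.72,0,0.43,0.62,0.72,0,0.43,0.62,0.72,0,0.43,0.62,0.72,0,0.43,0.62,0.72,0,0.43,0.62,0.72,0,0.43,0.62,0.72,0,0.43,0.62,0.72,0,0.43,0,0,0,0], grip=0.31)

```text
time_s: 2.78
position: [0.4509, -0.2468, 0.2227]
tcp_rot: [[0.557, 0.831, 0.001], [0.831, -0.557, 0.0], [0.001, 0.0, -1.0]]
force: [-1.6, -0.1, -0.1]
opening: 0.343
grasp_force: 0.0
```

apply_moves(plan=[-0.05,0.93,-0.1,0.43,-0.05,0.93,-0.1,0.43,-0.05,0.93,-0.1,0.43,-0.05,0.93,-0.1,0.43,-0.05,0.93,-0.1,0.43,-0.05,0.93,-0.1,0.43,-0.05,0.93,-0.1,0.43,-0.05,0.93,-0.1,0.43,-0.05,0.93,-0.1,0.43,-0.05,0.93,-0.1,0.43,0,0,0,0,0,0,0,0])

```text
time_s: 4.28
position: [0.4246, 0.2148, 0.1726]
tcp_rot: [[-0.154, 0.988, 0.0], [0.988, 0.154, -0.001], [-0.001, -0.0, -1.0]]
force: [0.6, 0.8, -1.1]
opening: 0.345
grasp_force: 0.0
```

Run:
```python
from h import *
s=bot.read_state(); print(s["time_s"],s["position"],s["joint_positions"],s["force"],s["opening"]); R=s["tcp_rot"]; print("y ang",np.degrees(np.arctan2(R[1,1],R[0,1])))
c=cam("wrist"); img,d=bot.capture("wrist"); save("w1",img); W=cloud("wrist",d,c)
for r in bot.pinpoint("wrist","lid_handle")[:1]: print(r["p"],np.array(r["xy"])*[640,480],ray(r["xy"],.055,c))
x,y,z=W[...,0],W[...,1],W[...,2]
m=(z>.045)&(z<.07)&(x>.38)&(x<.445)&(y>.15)&(y<.30)
w=W[m]; print(len(w)); 
if len(w): print(cv2.minAreaRect((w[:,:2]*1000).astype(np.float32)),w[:,2].max())
```

```text
4.275 [0.42455901 0.21481983 0.17256055] [ 1.33747239e+01  2.32424346e+01  1.06074185e+02 -5.21104741e-02
  5.06925698e+01  4.57401932e+00] [ 0.60094783  0.83648524 -1.08909553] 0.3451085537840645
y ang 8.833716670316962
0.82 [324.288 232.416] [0.4269022  0.21304303 0.055     ]
1760
((430.1865539550781, 217.09815979003906), (98.7396011352539, 29.61431312561035), 89.99764251708984) 0.062441282981314294
```

View pics/w1.png

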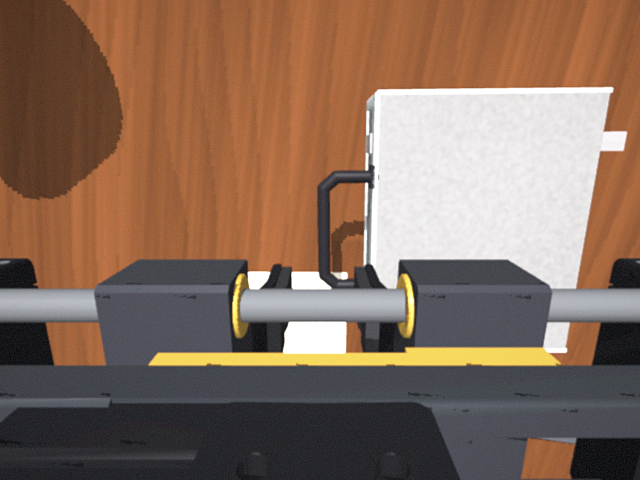

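Wrist view: the bar runs vertically at column 324 (rows 190–275), centred between the fingers (columns 280 and 365), with the lid edge at column 370. Going down on it.

apply_moves(plan=[0.03,0,-0.6,0.05,0,0,-0.6,0,0,0,-0.6,0,0,0,-0.5,0,0,0,-0.4,0,0,0,0,0])

```text
time_s: 5.12
position: [0.4254, 0.2142, 0.0367]
tcp_rot: [[-0.16, 0.987, -0.003], [0.987, 0.16, -0.001], [-0.0, -0.003, -1.0]]
force: [0.2, 0.9, 0.0]
opening: 0.345
grasp_force: 0.0
```

apply_moves(plan=[0,0,0,0,0,0,0,0,0,0,0,0,0,0,0,0,0,0,0,0,0,0,0,0], grip=1)

```text
time_s: 5.88
position: [0.4252, 0.2156, 0.0382]
tcp_rot: [[-0.163, 0.987, -0.001], [0.987, 0.163, -0.0], [-0.0, -0.001, -1.0]]
force: [-1.9, -2.0, 6.8]
opening: 0.101
grasp_force: 30.0
```

Run:
```python
import numpy as np
r,h=.21,.005; a=np.radians(9.3)
th=np.radians([0,8,16,24,32,40,48,56,64,72,80,86,92,97,100])
f=-r*np.cos(th)+h*np.sin(th); z=r*np.sin(th)+h*np.cos(th)
d=np.stack([np.diff(f)*np.cos(a),np.diff(f)*np.sin(a),np.diff(z)],1)/.05
print(np.round(d,3))
```

```text
[[ 0.054  0.009  0.584]
 [ 0.134  0.022  0.57 ]
 [ 0.211  0.035  0.546]
 [ 0.284  0.046  0.511]
 [ 0.351  0.057  0.466]
 [ 0.412  0.067  0.412]
 [ 0.464  0.076  0.35 ]
 [ 0.508  0.083  0.281]
 [ 0.541  0.089  0.207]
 [ 0.564  0.092  0.128]
 [ 0.432  0.071  0.043]
 [ 0.434  0.071 -0.003]
 [ 0.36   0.059 -0.037]
 [ 0.214  0.035 -0.038]]
```

apply_moves(plan=[0.02,0,0.29,0,0.03,0.01,0.29,0,0.06,0.01,0.29,0,0.07,0.01,0.28,0,0.1,0.02,0.275,0,0.11,0.02,0.27,0,0.14,0.02,0.26,0,0.145,0.025,0.25,0,0,0,0,0])

```text
time_s: 7.0
position: [0.4577, 0.2209, 0.1489]
tcp_rot: [[-0.164, 0.987, -0.003], [0.987, 0.164, -0.001], [-0.001, -0.004, -1.0]]
force: [-4.3, -2.7, 0.8]
opening: 0.102
grasp_force: 30.0
```

apply_moves(plan=[0.17,0.03,0.235,0,0.18,0.03,0.23,0,0.2,0.033,0.21,0,0.21,0.034,0.2,0,0.23,0.038,0.18,0,0.235,0.038,0.17,0,0.25,0.041,0.15,0,0.26,0.042,0.13,0,0.27,0.044,0.11,0,0.27,0.045,0.1,0,0,0,0,0])

```text
time_s: 8.38
position: [0.5748, 0.2403, 0.2364]
tcp_rot: [[-0.163, 0.987, 0.004], [0.987, 0.163, 0.0], [-0.0, 0.004, -1.0]]
force: [-2.8, -1.5, 8.1]
opening: 0.103
grasp_force: 30.0
```

apply_moves(plan=[0.28,0.046,0.07,0,0.285,0.046,0.055,0,0.22,0.036,0.03,0,0.22,0.036,0.01,0,0.22,0.036,0,0,0.21,0.035,-0.005,0,0.18,0.03,-0.018,0,0.18,0.03,-0.02,0,0,0,0,0])

```text
time_s: 9.5
position: [0.6647, 0.2551, 0.2401]
tcp_rot: [[-0.163, 0.987, 0.003], [0.987, 0.163, 0.0], [-0.0, 0.003, -1.0]]
force: [0.6, -1.8, 4.9]
opening: 0.101
grasp_force: 30.0
```

apply_moves(plan=[0.1,0.016,-0.017,0,0.05,0.01,-0.01,0,0,0,0,0])

```text
time_s: 9.88
position: [0.6715, 0.2562, 0.2388]
tcp_rot: [[-0.163, 0.987, 0.002], [0.987, 0.163, 0.0], [-0.0, 0.002, -1.0]]
force: [0.6, -1.6, 4.5]
opening: 0.106
grasp_force: 30.0
```

apply_moves(plan=[0,0,0,0,0,0,0,0,0,0,0,0,0,0,0.3,0,0,0,0.6,0,0,0,0.4,0], grip=0.31)

```text
time_s: 10.62
position: [0.6712, 0.2566, 0.3061]
tcp_rot: [[-0.163, 0.987, 0.003], [0.987, 0.163, 0.001], [0.0, 0.003, -1.0]]
force: [0.1, -0.7, -0.0]
opening: 0.347
grasp_force: 0.0
```

Run:
```python
from h import *
c=cam("scene"); img,d=bot.capture("scene"); save("s2",img); W=cloud("scene",d,c)
for n in ["scene","side"]:
  if n=="side": c=cam(n); img,d=bot.capture(n); W=cloud(n,d,c); save("side2",img)
  x,y,z=W[...,0],W[...,1],W[...,2]
  for t in ["blue_slab_center","green_slab_center"]:
    for r in bot.outline_of(n,t)[:2]:
        w=W[r["mask"]]; w=w[~np.isnan(w[:,0])]; print(n,t,r["p"],r["mask"].sum(),np.median(w,0),w.min(0),w.max(0))
    for r in bot.pinpoint(n,t)[:2]: print("pt",r["p"],np.array(r["xy"])*[640,480],ray(r["xy"],.0185,c))
print(bot.read_state()["position"])
```

```text
scene blue_slab_center 0.78 1593 [0.54076254 0.28426445 0.03108075] [0.49932576 0.24800096 0.00595026] [0.64419031 0.35732818 0.21177185]
pt 0.59 [394.688 389.52 ] [0.54307098 0.28122207 0.0185    ]
pt 0.29 [349.696 264.72 ] [0.45664726 0.03504214 0.0185    ]
scene green_slab_center 0.76 999 [0.54507726 0.18855876 0.03109051] [0.51218373 0.144772   0.0062906 ] [0.57571363 0.20413314 0.03443544]
side blue_slab_center 0.6 550 [0.54355782 0.26885503 0.02782003] [0.49753549 0.24976514 0.00597651] [0.59086836 0.30301165 0.03339087]
side blue_slab_center 0.27 1257 [ 0.65824979 -0.22449654  0.05992584] [ 0.62732119 -0.24480405  0.01487858] [ 0.75690188 -0.17390354  0.12691702]
pt 0.95 [313.792 169.392] [0.54275201 0.27866619 0.0185    ]
side green_slab_center 0.9 558 [0.55778124 0.17831217 0.02871363] [0.51483342 0.12819004 0.00175166] [0.61064176 0.23830599 0.04953893]
side green_slab_center 0.29 7880 [0.62530171 0.23474259 0.04785507] [ 0.44441613  0.11147977 -0.00602632] [0.77833297 0.72735907 0.26038841]
pt 0.98 [324.992 194.88 ] [0.5628249  0.18301131 0.0185    ]
[0.67017161 0.25621715 0.30218989]
```

View pics/side2.png

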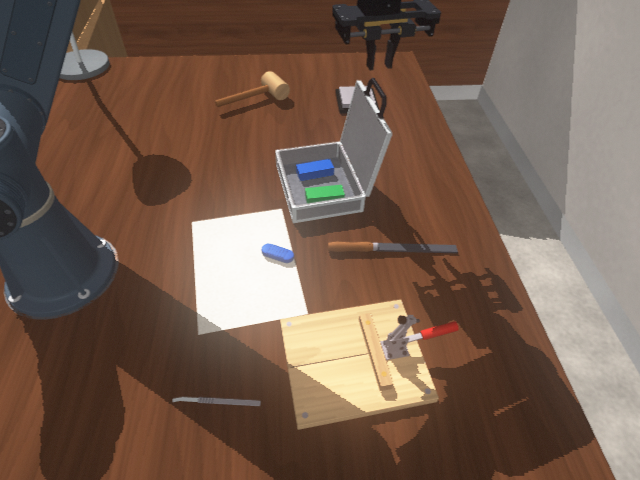

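Side view: lid stands open and leaning back at (365,140); blue slab at (315,170), green slab at (325,193). Now above the blue slab, turning the camera to the robot's side.

apply_moves(plan=[-0.64,0.12,0,0,-0.64,0.12,0,0.8,-0.64,0.12,0,1,-0.64,0.12,0,1,0,0,0,1,0,0,0,1,0,0,0,1,0,0,0,1,0,0,-0.5,1,0,0,-0.8,1,0,0,-0.8,0.2,0,0,0,0], grip=-0.15)

```text
time_s: 12.62
position: [0.54, 0.2794, 0.1949]
tcp_rot: [[-0.987, -0.162, -0.008], [-0.162, 0.987, -0.003], [0.009, -0.001, -1.0]]
force: [-0.1, 0.7, -0.4]
opening: 0.578
grasp_force: 0.0
```

Run:
```python
from h import *
s=bot.read_state(); print(s["time_s"],s["position"],s["joint_positions"],s["opening"],s["force"]); R=s["tcp_rot"]; print("x ang",np.degrees(np.arctan2(R[1,0],R[0,0])))
print(np.array(bot.camera_info("wrist")["mount"])[:3,3])
c=cam("wrist"); img,d=bot.capture("wrist"); save("w3",img); W=cloud("wrist",d,c)
hsv=cv2.cvtColor(img,cv2.COLOR_RGB2HSV)
x,y,z=W[...,0],W[...,1],W[...,2]
for lo,hi,n in [((100,120,40),(130,255,255),"blue"),((40,100,40),(85,255,255),"green")]:
    m=(cv2.inRange(hsv,lo,hi)>0)&(z<.06)
    t=m&(z>.026)&(z<.037); w=W[t]
    if len(w): print(n,m.sum(),len(w),cv2.minAreaRect((w[:,:2]*1000).astype(np.float32)),np.median(w,0))
for r in bot.pinpoint("wrist","blue_slab_center")[:1]: print(r["p"],ray(r["xy"],.0185,c))
```

```text
12.625 [0.53995464 0.27944914 0.19488772] [ 1.68443003e+01  3.09170385e+01  8.58563375e+01 -8.58044141e-04
  6.37251162e+01 -8.25021297e+01] 0.5778037504373634 [-0.05026716  0.65769    -0.42029721]
x ang -170.65347055458753
[ 0.06560277 -0.00022597 -0.16207794]
blue 6973 3742 ((545.416748046875, 279.5852355957031), (89.91301727294922, 37.969974517822266), 12.19368839263916) [0.5430552  0.27927931 0.03087155]
green 4142 3730 ((561.8590698242188, 184.7227783203125), (90.00299072265625, 38.479103088378906), 4.942541122436523) [0.55828412 0.18555657 0.0307447 ]
0.68 [0.54271743 0.27450098 0.0185    ]
```

View pics/w3.png

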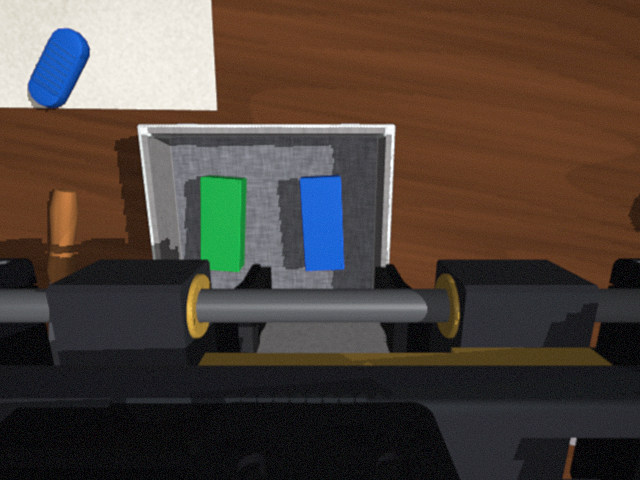

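Wrist view: blue slab at columns 302–343, rows 177–270, fully in view, green to its left at 222. Blue centre (0.5454, 0.2796), yaw 12.2°. Grasping 12 mm behind its centre.

apply_moves(plan=[-0.125,-0.05,-0.5,0.285,0,0,-0.7,0,0,0,-0.7,0,0,0,-0.7,0,0,0,-0.5,0,0,0,-0.3,0,0,0,-0.2,0,0,0,0,0])

```text
time_s: 13.72
position: [0.5368, 0.278, 0.0186]
tcp_rot: [[-0.977, -0.212, 0.001], [-0.212, 0.977, 0.0], [-0.001, 0.0, -1.0]]
force: [-0.4, 0.7, -0.4]
opening: 0.577
grasp_force: 0.0
```

apply_moves(plan=[0,0,-0.1,0,0,0,0,0])

```text
time_s: 13.98
position: [0.5365, 0.2779, 0.0136]
tcp_rot: [[-0.977, -0.212, 0.0], [-0.212, 0.977, 0.0], [-0.0, 0.0, -1.0]]
force: [-0.6, 0.6, -1.0]
opening: 0.58
grasp_force: 0.0
```

apply_moves(plan=[0,0,0,0,0,0,0,0,0,0,0,0,0,0,0,0,0,0,0,0], grip=1)

```text
time_s: 14.6
position: [0.5365, 0.2779, 0.0136]
tcp_rot: [[-0.977, -0.212, 0.0], [-0.212, 0.977, 0.0], [-0.0, 0.0, -1.0]]
force: [1.1, 0.4, 2.5]
opening: 0.432
grasp_force: 30.0
```

apply_moves(plan=[0,0,0.3,0,0,0,0.6,0,0,0,0.8,0,0,0,0.8,0,0,0,0.5,0,0,-0.3,0,0])

```text
time_s: 15.35
position: [0.5378, 0.2635, 0.1661]
tcp_rot: [[-0.977, -0.214, 0.006], [-0.214, 0.977, 0.002], [-0.006, 0.0, -1.0]]
force: [-0.0, -1.6, -1.1]
opening: 0.433
grasp_force: 30.0
```

apply_moves(plan=[0,-0.6,0,0,0,-0.9,0,-0.07,0,-0.9,0,-0.07,0,-0.95,0,-0.07,0,-0.95,0,-0.07,0,-0.95,0,-0.07,0,-0.95,0,-0.07,0,-0.95,0,-0.07,0,-0.95,0,-0.045,0,-0.95,0,0,0,-0.7,0,0,0,-0.3,0,0])

```text
time_s: 16.85
position: [0.5348, -0.2417, 0.1619]
tcp_rot: [[-0.993, -0.117, -0.002], [-0.117, 0.993, 0.001], [0.002, 0.001, -1.0]]
force: [-0.7, -0.1, -0.1]
opening: 0.436
grasp_force: 30.0
```

apply_moves(plan=[0,0,-0.5,0,0,0,-0.5,0,0,0,-0.5,0,0,0,-0.3,0,0,0,0,0])

```text
time_s: 17.48
position: [0.5352, -0.2386, 0.0719]
tcp_rot: [[-0.993, -0.12, -0.003], [-0.12, 0.993, 0.002], [0.003, 0.003, -1.0]]
force: [1.4, -0.6, -0.7]
opening: 0.436
grasp_force: 30.0
```

Run:
```python
from h import *
s=bot.read_state(); print(s["time_s"],s["position"],s["opening"],s["grasp_force"],s["force"]); R=s["tcp_rot"]; print("x ang",np.degrees(np.arctan2(R[1,0],R[0,0])))
F=np.array([.6035,-.2297]); a=np.radians(6.85); U=np.array([[np.cos(a),np.sin(a)],[-np.sin(a),np.cos(a)]])
print("tcp in fence",U@(s["position"][:2]-F))
for n in ["scene","side","wrist"]:
    c=cam(n); img,d=bot.capture(n); save(n+"4",img); W=cloud(n,d,c)
    hsv=cv2.cvtColor(img,cv2.COLOR_RGB2HSV); x,y,z=W[...,0],W[...,1],W[...,2]
    m=(cv2.inRange(hsv,(100,120,30),(130,255,255))>0)&(y<-.15)&(y>-.32)&(x>.42)&(x<.62)
    w=W[m]; 
    if len(w)<30: print(n,len(w)); continue
    zt=np.percentile(w[:,2],97); t=w[w[:,2]>zt-.005]
    print(n,len(w),zt,len(t),cv2.minAreaRect((t[:,:2]*1000).astype(np.float32)), "fence", np.round([(U@(t[:,:2]-F).T).min(1),(U@(t[:,:2]-F).T).max(1)],4))
```

```text
17.475 [ 0.53518433 -0.23855565  0.07192148] 0.43609605071001545 29.998109936714172 [ 1.36917533 -0.56571384 -0.74821923]
x ang -173.09698091806393
tcp in fence [-0.06888424 -0.0006444 ]
scene 666 0.10404562247809489 25 ((541.9385375976562, -183.09051513671875), (66.89785766601562, 32.59214401245117), 81.10604858398438) fence [[-0.0786  0.0196]
 [-0.0308  0.0862]]
side 63 0.1478016850494529 3 ((502.78875732421875, -279.37310791015625), (0.0690721869468689, 13.854497909545898), 8.117982864379883) fence [[-0.106  -0.0442]
 [-0.1057 -0.0304]]
wrist 9226 0.09224601376638245 8664 ((531.8201904296875, -237.82225036621094), (63.92171859741211, 99.5141372680664), 8.393177032470703) fence [[-0.1052 -0.05  ]
 [-0.0406  0.0497]]
```

View pics/side4.png

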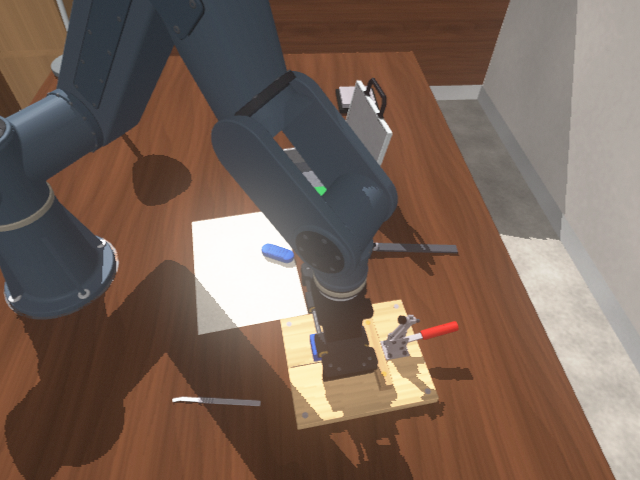

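Side view: slab in the gripper over the board, its rear end at (315,347) near the pencil line; clamp at (400,340) clear. Lowering.

apply_moves(plan=[0,0,-0.3,0,0,0,-0.3,0,0,0,-0.2,0,0,0,0,0,0,0,0,0])

```text
time_s: 18.25
position: [0.5365, -0.2398, 0.0332]
tcp_rot: [[-0.993, -0.12, 0.0], [-0.12, 0.993, -0.0], [-0.0, -0.0, -1.0]]
force: [0.3, -0.3, -0.5]
opening: 0.431
grasp_force: 30.0
```

apply_moves(plan=[0,0,-0.05,0,0,0,-0.03,0,0,0,0,0,0,0,0,0])

```text
time_s: 18.75
position: [0.5364, -0.2397, 0.0294]
tcp_rot: [[-0.993, -0.12, 0.0], [-0.12, 0.993, -0.0], [-0.0, -0.0, -1.0]]
force: [-0.5, 0.2, -0.9]
opening: 0.435
grasp_force: 30.0
```

apply_moves(plan=[0,0,-0.03,0,0,0,-0.03,0,0,0,0,0,0,0,0,0])

```text
time_s: 19.25
position: [0.5363, -0.2397, 0.0263]
tcp_rot: [[-0.993, -0.12, -0.0], [-0.12, 0.993, 0.0], [0.0, 0.0, -1.0]]
force: [-0.1, -0.9, -0.2]
opening: 0.433
grasp_force: 30.0
```

apply_moves(plan=[0,0,-0.02,0,0,0,0,0,0,0,0,0])

```text
time_s: 19.62
position: [0.5364, -0.2398, 0.0255]
tcp_rot: [[-0.993, -0.12, 0.0], [-0.12, 0.993, -0.0], [-0.0, -0.0, -1.0]]
force: [-0.1, 1.1, 2.4]
opening: 0.434
grasp_force: 30.0
```

apply_moves(plan=[0.05,0.02,0,0,0.05,0.02,0,0,0.05,0.02,0,0,0,0,0,0,0,0,0,0])

```text
time_s: 20.25
position: [0.5444, -0.2367, 0.0255]
tcp_rot: [[-0.993, -0.12, 0.001], [-0.12, 0.993, -0.0], [-0.001, -0.0, -1.0]]
force: [1.3, -0.5, 3.8]
opening: 0.433
grasp_force: 30.0
```

apply_moves(plan=[0.02,0.002,0,0,0.02,0.003,0,0,0.02,0.002,0,0,0,0,0,0,0,0,0,0])

```text
time_s: 20.88
position: [0.5465, -0.2364, 0.0255]
tcp_rot: [[-0.993, -0.12, -0.001], [-0.12, 0.993, -0.0], [0.001, 0.0, -1.0]]
force: [-2.5, -0.2, 5.7]
opening: 0.431
grasp_force: 30.0
```

apply_moves(plan=[0,0,0.005,0,0.01,0.001,0,0,0,0,0,0,0,0,0,0])

```text
time_s: 21.38
position: [0.5472, -0.2363, 0.0256]
tcp_rot: [[-0.993, -0.12, -0.0], [-0.12, 0.993, 0.0], [0.0, 0.0, -1.0]]
force: [-1.9, -0.4, 5.0]
opening: 0.433
grasp_force: 30.0
```

apply_moves(plan=[0.01,0.001,0,0,0,0,0,0,0,0,0,0])

```text
time_s: 21.75
position: [0.5479, -0.2362, 0.0256]
tcp_rot: [[-0.993, -0.12, 0.0], [-0.12, 0.993, 0.0], [-0.0, 0.0, -1.0]]
force: [-2.0, -0.6, 4.3]
opening: 0.437
grasp_force: 30.0
```

apply_moves(plan=[0.01,0.001,0,0,0,0,0,0,0,0,0,0])

```text
time_s: 22.12
position: [0.5484, -0.2362, 0.0255]
tcp_rot: [[-0.993, -0.12, 0.0], [-0.12, 0.993, 0.0], [-0.0, 0.0, -1.0]]
force: [-2.4, 0.1, 4.5]
opening: 0.432
grasp_force: 30.0
```

apply_moves(plan=[0.01,0.001,0,0,0.01,0.001,0,0,0,0,0,0])

```text
time_s: 22.5
position: [0.5494, -0.2361, 0.0256]
tcp_rot: [[-0.993, -0.12, 0.0], [-0.12, 0.993, -0.0], [-0.0, -0.0, -1.0]]
force: [-1.0, 0.2, 4.8]
opening: 0.436
grasp_force: 30.0
```

apply_moves(plan=[0.01,0.001,0,0,0,0,0,0,0,0,0,0])

```text
time_s: 22.88
position: [0.5495, -0.2361, 0.0255]
tcp_rot: [[-0.993, -0.12, -0.001], [-0.12, 0.993, 0.0], [0.001, 0.0, -1.0]]
force: [-2.1, -0.2, 5.2]
opening: 0.436
grasp_force: 30.0
```

apply_moves(plan=[0.01,0.001,0,0,0,0,0,0,0,0,0,0])

```text
time_s: 23.25
position: [0.5496, -0.2361, 0.0255]
tcp_rot: [[-0.993, -0.12, -0.002], [-0.12, 0.993, 0.0], [0.002, 0.0, -1.0]]
force: [-3.9, -0.5, 6.1]
opening: 0.433
grasp_force: 30.0
```

apply_moves(plan=[0.01,0.001,0,0,0,0,0,0,0,0,0,0])

```text
time_s: 23.62
position: [0.5495, -0.2361, 0.0255]
tcp_rot: [[-0.993, -0.12, -0.003], [-0.12, 0.993, 0.0], [0.003, 0.001, -1.0]]
force: [-5.1, -1.4, 5.8]
opening: 0.429
grasp_force: 30.0
```

apply_moves(plan=[0.01,0.001,0,0,0,0,0,0,0,0,0,0])

```text
time_s: 24.0
position: [0.5495, -0.236, 0.0255]
tcp_rot: [[-0.993, -0.12, -0.004], [-0.12, 0.993, 0.0], [0.004, 0.001, -1.0]]
force: [-6.8, -2.2, 6.9]
opening: 0.439
grasp_force: 30.0
```

apply_moves(plan=[0,0,0.01,0,0.01,0.001,0,0,0,0,0,0,0.01,0.001,0,0,0,0,0,0,0,0,0,0])

```text
time_s: 24.75
position: [0.5496, -0.236, 0.0256]
tcp_rot: [[-0.993, -0.121, -0.006], [-0.121, 0.993, 0.001], [0.005, 0.001, -1.0]]
force: [-7.8, -2.9, 5.8]
opening: 0.432
grasp_force: 30.0
```

apply_moves(plan=[0.01,0.001,0.005,0,0,0,0,0,0,0,0,0,0,0,0,0,0,0,0,0,0,0,0,0])

```text
time_s: 25.5
position: [0.5495, -0.236, 0.0256]
tcp_rot: [[-0.993, -0.121, -0.007], [-0.121, 0.993, 0.001], [0.006, 0.002, -1.0]]
force: [-8.2, -4.1, 4.0]
opening: 0.436
grasp_force: 30.0
```

Run:
```python
from h import *
F=[]
F0=np.array([.6035,-.2297]); a=np.radians(6.85); U=np.array([[np.cos(a),np.sin(a)],[-np.sin(a),np.cos(a)]])
for n in ["scene","side"]:
    c=cam(n); img,d=bot.capture(n); W=cloud(n,d,c); F.append(bot.read_state()["force"])
    x0={"scene":(150,130),"side":(260,270)}[n]
    p=img[x0[1]:x0[1]+160,x0[0]:x0[0]+200]; save(n+"5",cv2.resize(p,(400,320)))
    r=bot.pinpoint(n,"blue_slab_center"); F.append(bot.read_state()["force"])
    for q in r[:2]: print(n,q["p"],np.array(q["xy"])*[640,480],U@(ray(q["xy"],.0305,c)[:2]-F0))
s=bot.read_state(); print(np.round(F,1)); print(s["time_s"],s["position"],U@(s["position"][:2]-F0))
a=[cv2.imread(f"pics/{n}5.png") for n in ("scene","side")]; cv2.imwrite("pics/both5.png",np.hstack(a))
```

```text
scene 0.94 [239.424 201.216] [-0.05057546 -0.0053807 ]
[[-8.6 -4.   4.6]
 [-8.4 -3.8  4.4]
 [-8.6 -4.1  4.4]
 [-9.4 -5.   5.3]]
25.7 [ 0.54954052 -0.23600486  0.02558627] [-0.05432629  0.00017592]
```

View pics/both5.png

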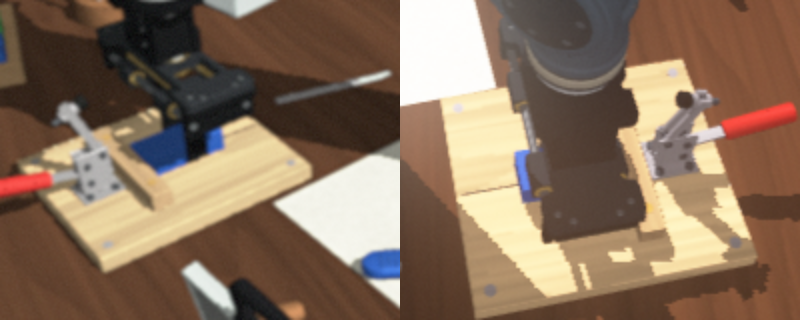

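Both crops show the slab's end flush against the fence, centred on the pencil line, with the clamp clear. The push is about 9 N; one hold to confirm it stays steady.

apply_moves(plan=[0,0,0,0,0,0,0,0,0,0,0,0,0,0,0,0,0,0,0,0,0,0,0,0,0,0,0,0,0,0,0,0])

```text
time_s: 26.7
position: [0.5495, -0.236, 0.0256]
tcp_rot: [[-0.993, -0.121, -0.007], [-0.121, 0.993, 0.001], [0.006, 0.002, -1.0]]
force: [-8.2, -4.1, 4.5]
opening: 0.431
grasp_force: 30.0
```

Run:
```python
from h import *
print(bot.read_state()["force"]); print(bot.hand_in())
```

```text
[-8.19677164 -4.08915467  4.48363257]
the job is handed in; nothing more can be done
None
```

I've handed the job in at 26.7 s; no verdict came back. The lid is open on its stop, and the blue slab lies flat on the board, square against the fence and on the pencil line, held there with a steady push of about 9 N at the wrist. The green slab, file, scalpel and carving were left alone.

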